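# Put the microscope objectives away in their stands

## Task

Put the four steel microscope objectives away, each upright, lens up, on the floor of the round storage stand of its own size: the slimmest objective in the smallest stand, the widest in the largest. Start with the slimmest, which topples most easily, and go on in order of width to the widest, letting go of each before taking the next. Keep them upright, set them down gently without dropping them, and leave the two eyepieces standing where they are.

Things in the scene. Friction and masses are not known exactly. Their poses are not given: they have to be found in the camera images.
- objective_slim: microscope objective, the slimmest and tallest of four: plain bright steel upright cylinder with a thin black ring near its foot, straight-sided and 20 mm in diameter from its foot up to 56 mm, then a small cone to its lens at the top, 62 mm high in all. Loose, 40 to 85 g, standing on the bench lens up. Origin at the centre of its underside, z up along its axis.
- objective_narrow: microscope objective, the second slimmest and second tallest of four: plain bright steel upright cylinder with a thin black ring near its foot, straight-sided and 30 mm in diameter from its foot up to 48 mm, then a small cone to its lens at the top, 54 mm high in all. Loose, 75 to 155 g, standing on the bench lens up. Origin at the centre of its underside, z up along its axis.
- objective_wide: microscope objective, the second widest of four: plain bright steel upright cylinder with a thin black ring near its foot, straight-sided and 40 mm in diameter from its foot up to 41 mm, then a small cone to its lens at the top, 47 mm high in all. Loose, 110 to 225 g, standing on the bench lens up. Origin at the centre of its underside, z up along its axis.
- objective_broad: microscope objective, the widest and shortest of four: plain bright steel upright cylinder with a thin black ring near its foot, straight-sided and 52 mm in diameter from its foot up to 36 mm, then a small cone to its lens at the top, 42 mm high in all. Loose, 180 to 365 g, standing on the bench lens up. Origin at the centre of its underside, z up along its axis.
- stand_slim: storage stand, smallest of four: round shallow white plastic cup with a black floor, fixed to the bench, 44 mm outside and 36 mm inside diameter, 12 mm high, floor 4 mm thick, so the recess is 8 mm deep. It is the place of the 20 mm objective, which has 8 mm of room all round when centred. Origin at the centre of its underside, on the bench (z = 0).
- stand_narrow: storage stand, second smallest of four: round shallow white plastic cup with a black floor, fixed to the bench, 54 mm outside and 46 mm inside diameter, 12 mm high, floor 4 mm thick, so the recess is 8 mm deep. It is the place of the 30 mm objective, which has 8 mm of room all round when centred. Origin at the centre of its underside, on the bench (z = 0).
- stand_wide: storage stand, second largest of four: round shallow white plastic cup with a black floor, fixed to the bench, 64 mm outside and 56 mm inside diameter, 12 mm high, floor 4 mm thick, so the recess is 8 mm deep. It is the place of the 40 mm objective, which has 8 mm of room all round when centred. Origin at the centre of its underside, on the bench (z = 0).
- stand_broad: storage stand, largest of four: round shallow white plastic cup with a black floor, fixed to the bench, 76 mm outside and 68 mm inside diameter, 12 mm high, floor 4 mm thick, so the recess is 8 mm deep. It is the place of the 52 mm objective, which has 8 mm of room all round when centred. Origin at the centre of its underside, on the bench (z = 0).
- eyepiece_a: eyepiece, not to be moved: mushroom shape standing upright, steel tube 29 mm in diameter and 30 mm high under a wider black head, 43 mm in diameter, 53 mm high in all. Loose, 90 g. Origin at the centre of its underside, z up. The two are alike. (Other equipment stands only round the edge, beyond x = 0.74 m or beyond 0.45 m to either side.)
- eyepiece_b: eyepiece, not to be moved: mushroom shape standing upright, steel tube 29 mm in diameter and 30 mm high under a wider black head, 43 mm in diameter, 53 mm high in all. Loose, 90 g. Origin at the centre of its underside, z up. The two are alike. (Other equipment stands only round the edge, beyond x = 0.74 m or beyond 0.45 m to either side.)
Things that resemble listed ones, but are neither listed nor needed, are in the scene too. What is shaped like the stand_narrow but turquoise is not meant. Leave any purple look-alike of the objective_slim alone.

How it is judged:
By the outcome, as a careful person would: the job done as asked, in the order asked, and still so for the second after the job is handed in, with the robot touching nothing.
It also fails if it takes over 90 s, if anything falls off the work surface, if the arm or the gripper's body presses on something with over 40 N, if the wrist force passes 120 N, or if a joint passes its speed limit or range.

## Robot

A 7-joint arm with a two-finger parallel gripper is mounted at the origin on the work surface. World frame = base frame: x ahead of the robot, y to its left, z up, the work surface at z = 0. Lengths are in m, angles in rad, forces in N, time in s.
With the tool pointing down it reaches from about 0.4 to 0.875 m from the base axis. Payload 6.5 kg.
Tool frame: the origin (TCP) lies on the centre line of the jaws, within the pads' length; the fingertips stand 8 mm ahead of it and the grasp point (between the pads) lies 11 mm behind it; x points along the fingers, y is the direction in which the jaws open and shut, and the axes are right-handed (so a half turn about x gives the same grasp; the last joint's range is limited). The gripper opens to 88 mm and grips with 3 to 60 N. Pads are 18 mm wide; open, the fingers measure 123 mm over their backs; the gripper's body (75 mm by 187 mm) begins 45 mm behind the grasp point.
Start: joints at [-1.368, 0.536, -0.004, 1.538, 0.003, 1.067, -0.071], TCP at [0.173, 0.627, 0.247] pointing down, gripper open.
Joint ranges: [-2.7, 2.7], [-0.37, 2.16], [-1.27, 1.26], [0.24, 2.4], [-1.31, 4.45], [0.19, 1.91], [-2.76, 2.76]. Speed limits (rad/s): [2.39, 2.39, 3.14, 3.14, 3.14, 3.14, 3.14].

## Interface

Orientations are given as a rotation vector (axis times angle).
In Python, from workcell import env, viewer, nets gives the robot as it stands. The module is installed in compiled form; this text tells all that it offers.
- The arm moves only by the tool move_arm, never from a script. Its arguments are lists of equal length, an entry for each row: "grip": the closure in counts, from 0 (fully open) to 255 (shut); "dp": the shift along the tool's x, y, z in mm, a list of three; "turn": the turn, a rotation vector about the tool's x, y, z in degrees, a list of three. A call has 1 to 8 rows; each row is the pose to reach, as a shift and turn from the pose commanded when the call began, along the tool's axes at that moment; what a row does not reach only later rows make up. A row lasts 1/12 s, in which the tool goes at most 41.7 mm and 7.16 degrees, less where a joint would pass 70% of its speed; a pose out of reach is approached as far as the arm can. A call with a gripper value outside its range is refused whole. The fingers move at their own pace and stop on an object; "force" is the grip in N (left out, the last holds). Time passes only in rows, so rows that repeat a pose let the fingers close. It gives the time, the measured TCP pose, the force and the opening at its end, in the units of the state.
- env.state(): the state, without advancing time (a new reading comes with each control period).
- viewer.get_image(name): name is "scene" or "top" or "wrist"; returns (picture, depth): 384x512x3 uint8, blue, green, red; 384x512 float32, m along the optical axis (not along the pixel's ray), 0 where there is no reading.
- viewer.camera_model(name): a dict with "fx", "fy", "cx", "cy" (pixels), "D" ([k1, k2, p1, p2, k3] as OpenCV has them; the pictures are not rectified), "T" (4x4, takes a point from camera to world coordinates); the wrist camera has in their place "mount" (4x4, takes a point from camera to tool coordinates, whose origin is the TCP and whose axes are the tool frame's). Camera axes: x right, y down, z forward; pixel columns grow to the right and rows downward; lengths in m; the calibration is good to about 2 mm. A picture is of the moment at which its call begins: read the wrist's pose just before it. camera_model takes no time and is no camera call.
- env.finish_job(): hands the job in, once; it reports no verdict.
Trained networks look in the newest picture that a camera, given by its name, has taken for a name from the list of things; names that differ only in an ending like _2 or _b are one class to them, and where a whole thing is asked for, a point or a joint stands for the part that bears it (a point fixed in the world has none). Each returns a list of dicts, best first, with "conf" (0 to 1); they miss things now and then, are a little off and sometimes report something else, mostly with a low value. They report only what shows in the picture. A call takes as long as a camera call. They do not tell look-alikes from the thing itself.
- nets.spot_in(query, camera): "centre" ([x, y, z] in m, in world coordinates, good to about 4 mm: the middle of the surface that is visible of it).
The state is a dict: "time_s": time; "joints": joint angles; "joint_velocities": joint speeds; "joint_efforts": joint torques, N m; "ee_pos": TCP position; "ee_rot": TCP orientation; "wrist_force": force on the tool from outside, world axes, zero at the start; "moment": the same for the moment, N m; "grip_width": finger opening in m.
Only numpy, scipy, OpenCV 4.12 (cv2) and the standard library are available. Lean on these libraries where they do the work, as an engineer would, in place of code of your own. Each camera call takes 0.05 s, during which the arm holds its last target. There are 200 camera calls.

## Working session

There is one attempt and no reset: what is moved stays moved. The work goes in short steps, Python scripts to look and compute and a tool call to move; the robot and the scene stay as the last step left them, time stands still between calls to the robot, and variables do not carry over. Pictures are saved under pics/ and viewed, about 12 in all and at most 16, crops included, and the job is handed in when it is done.

Besides the shell and the picture viewer there is one more tool, called after "Emit:" as name(argument=value, ...) on one line, values as JSON. move_arm: Moves the arm, as the interface text tells. Its arguments: {"type":"object","properties":{"grip":{"type":"array","items":{"type":"number"}},"dp":{"type":"array","items":{"type":"array","items":{"type":"number"}}},"turn":{"type":"array","items":{"type":"array","items":{"type":"number"}}},"force":{"type":"number"}},"required":["grip","dp","turn"]}

```bash
mkdir -p pics; python3 - <<'E'
from workcell import env, viewer, nets
import cv2,numpy as np
s=env.state();print(s)
for n in("top","scene"):
    p,d=viewer.get_image(n);cv2.imwrite(f"pics/{n}0.png",p);np.save(f"pics/{n}0.npy",d)
    m=viewer.camera_model(n);print(n,m)
    for q in["objective_slim","objective_narrow","objective_wide","objective_broad","stand_slim","stand_narrow","stand_wide","stand_broad","eyepiece_a"]:
        print(q,[(np.round(r["centre"],3).tolist(),round(r["conf"],2)) for r in nets.spot_in(q,n)])
print(viewer.camera_model("wrist"))
E
```

```text
{'time_s': 0.0, 'joints': array([-1.36817828,  0.53716392, -0.00446388,  1.53887483,  0.00261842,
        1.0673142 , -0.07121587]), 'joint_velocities': array([-1.18155903e-03, -2.01476608e-04, -5.00735115e-04, -6.35869792e-04,
        8.34084609e-04, -1.58189260e-03, -3.44837112e-05]), 'joint_efforts': array([ 3.40848210e-04, -5.70963693e+01,  9.91035774e-01, -2.51613557e+01,
       -5.61727665e-02,  1.77303079e-02,  1.47573733e-04]), 'ee_pos': array([0.17247877, 0.62606361, 0.24583963]), 'ee_rot': array([ 0.20957035,  1.56058648, -0.21232831]), 'wrist_force': array([-0.22855404,  0.00093415, -0.46516723]), 'moment': array([ 0.00908211, -0.1160751 ,  0.01065911]), 'grip_width': 0.08809286077880038}
top {'fx': 461.3443888661528, 'fy': 461.3443888661528, 'cx': 253.52464786726011, 'cy': 186.35000967215424, 'D': array([-0.11953515,  0.        ,  0.        ,  0.        ,  0.        ]), 'T': array([[ 0.0221902 , -0.98206153,  0.18725048,  0.3491702 ],
       [-0.99940242, -0.02675492, -0.02188533,  0.0056989 ],
       [ 0.02650261, -0.18665294, -0.98206837,  1.03371072],
       [ 0.      
[... 1480 characters left out ...]
6, 0.006], 0.9)]
stand_broad [([0.61, 0.166, 0.004], 0.58)]
eyepiece_a [([0.475, 0.319, 0.048], 0.96), ([0.628, -0.305, 0.055], 0.93), ([0.619, 0.315, 0.042], 0.36)]
{'fx': 280.32023301084945, 'fy': 280.32023301084945, 'cx': 253.77103513290496, 'cy': 189.16062185434188, 'D': array([-0.00099553,  0.        ,  0.        ,  0.        ,  0.        ]), 'mount': array([[-1.34903667e-03, -3.14433009e-01,  9.49278707e-01,
        -1.39197014e-01],
       [ 9.99999086e-01, -5.14046175e-04,  1.25084692e-03,
        -8.26295767e-05],
       [ 9.46655262e-05,  9.49279526e-01,  3.14433414e-01,
        -8.18110609e-02],
       [ 0.00000000e+00,  0.00000000e+00,  0.00000000e+00,
         1.00000000e+00]])}
```

View pics/top0.png

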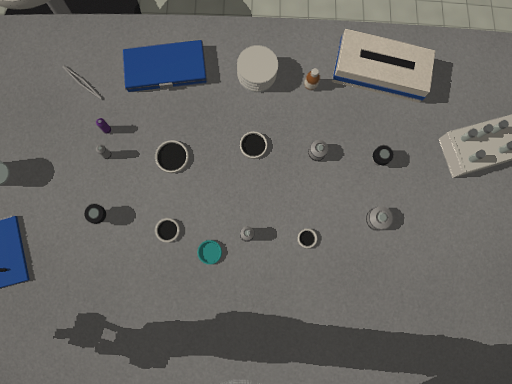

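View pics/scene0.png

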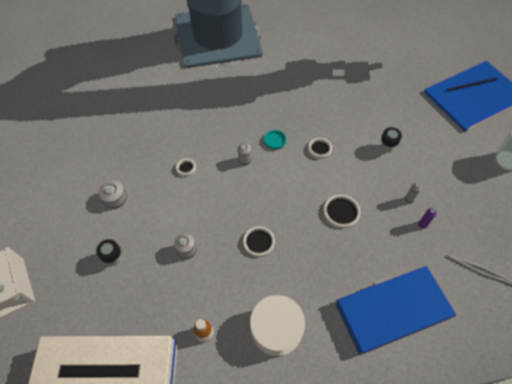

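The target slim objective is the grey one at top (103,151). Its purple look-alike is at (103,125). The turquoise cup at (210,252) is the decoy, so stand_narrow is the white cup at (167,230). The eyepieces are at (95,214) and (383,155). Next I'll measure each piece from depth.

```bash
cat > h.py <<'E'
from workcell import env, viewer, nets
import cv2,numpy as np
from scipy.optimize import least_squares
from scipy.spatial.transform import Rotation as R
def cloud(n,d,T=None):
    m=viewer.camera_model(n)
    v,u=np.nonzero(d>0); K=np.array([[m["fx"],0,m["cx"]],[0,m["fy"],m["cy"]],[0,0,1]])
    q=cv2.undistortPoints(np.stack([u,v],1).astype(np.float64)[:,None],K,m["D"])[:,0]
    z=d[v,u]; P=np.c_[q*z[:,None],z]
    T=m["T"] if T is None else T
    return P@T[:3,:3].T+T[:3,3],np.stack([u,v],1)
def wristT(s):
    T=np.eye(4);T[:3,:3]=R.from_rotvec(s["ee_rot"]).as_matrix();T[:3,3]=s["ee_pos"]
    return T@viewer.camera_model("wrist")["mount"]
def circ(xy,r,c0):
    f=least_squares(lambda c:np.hypot(*(xy-c).T)-r,c0,loss="soft_l1",f_scale=.002)
    return f.x,np.median(abs(f.fun))
E
python3 - <<'E'
from h import *
M=R.from_rotvec(env.state()["ee_rot"]).as_matrix();print(M.round(3))
ob=dict(slim=(.615,.314,.010,.056),narrow=(.443,-.007,.015,.048),wide=(.637,-.16,.02,.041),broad=(.485,-.294,.026,.036))
st=dict(slim=(.428,-.140,.02),narrow=(.44,.173,.025),wide=(.645,-.017,.030),broad=(.61,.169,.036))
for n in("top","scene"):
    P,u=cloud(n,np.load(f"pics/{n}0.npy"))
    print(n,"bench z",np.median(P[(abs(P[:,0]-.55)<.08)&(abs(P[:,1]-.07)<.06)][:,2]).round(4))
    for k,(x,y,r,h) in ob.items():
        Q=P[(np.hypot(P[:,0]-x,P[:,1]-y)<r+.02)&(P[:,2]>.012)]
        side=Q[Q[:,2]<h-.003]; cap=Q[Q[:,2]>h]
        print(k,len(side),circ(side[:,:2],r,(x,y)),"zmax",Q[:,2].max().round(3),"bbox",Q.min(0).round(3),Q.max(0).round(3),"cap",len(cap),np.median(cap,0).round(3))
    for k,(x,y,r) in st.items():
        Q=P[(np.hypot(P[:,0]-x,P[:,1]-y)<r+.01)&(P[:,2]>.009)]
        print("st",k,len(Q),circ(Q[:,:2],r,(x,y)),(Q.max(0)-Q.min(0)).round(3),((Q.max(0)+Q.min(0))/2).round(3))
E
```

```text
[[ 0.     0.266  0.964]
 [ 0.     0.964 -0.266]
 [-1.     0.     0.   ]]
top bench z 0.001
slim 64 (array([0.6118347 , 0.32358907]), np.float64(0.0005495299525651717)) zmax 0.067 bbox [0.601 0.313 0.013] [0.622 0.333 0.067] cap 59 [0.61  0.323 0.06 ]
narrow 20 (array([ 0.43578519, -0.00407929]), np.float64(0.00012271748266232032)) zmax 0.059 bbox [ 0.42  -0.018  0.013] [0.451 0.01  0.059] cap 131 [ 0.435 -0.004  0.052]
wide 60 (array([ 0.63021561, -0.1612315 ]), np.float64(0.00028295380554435763)) zmax 0.051 bbox [ 0.61  -0.18   0.012] [ 0.648 -0.141  0.051] cap 214 [ 0.629 -0.16   0.045]
broad 64 (array([ 0.47818461, -0.2994273 ]), np.float64(0.0005984326136149448)) zmax 0.046 bbox [ 0.453 -0.323  0.012] [ 0.503 -0.272  0.046] cap 339 [ 0.477 -0.298  0.04 ]
st slim 105 (array([ 0.42986728, -0.13855396]), np.float64(0.001057797510313669)) [0.042 0.041 0.007] [ 0.429 -0.138  0.013]
st narrow 138 (array([0.44015036, 0.17266907]), np.float64(0.0011428348045218074)) [0.054 0.051 0.009] [0.44  0.173 0.013]
st wide 157 (array([ 0.64194079, -0.01384026]), np.float64(0.0011671130555893014)) 
[... 661 characters left out ...]
 cap 215 [ 0.634 -0.161  0.044]
broad 138 (array([ 0.47814665, -0.29982922]), np.float64(0.00047389411929163114)) zmax 0.045 bbox [ 0.454 -0.324  0.012] [ 0.506 -0.273  0.045] cap 317 [ 0.482 -0.298  0.039]
st slim 89 (array([ 0.43264661, -0.13850428]), np.float64(0.001068135477795367)) [0.043 0.043 0.006] [ 0.433 -0.139  0.012]
st narrow 112 (array([0.44357582, 0.17259723]), np.float64(0.0012041795681151882)) [0.054 0.052 0.007] [0.443 0.173 0.012]
st wide 167 (array([ 0.64453738, -0.01464961]), np.float64(0.0010342575150804958)) [0.063 0.062 0.005] [ 0.644 -0.014  0.012]
st broad 194 (array([0.61201244, 0.17145421]), np.float64(0.001045593958564555)) [0.075 0.076 0.007] [0.612 0.171 0.012]
```

The sides and rims fit well in both cameras, and the heights match. I'll go above the slim objective with the jaws turned to world y, then check from near.

Emit:
move_arm(grip=[0,0,0,0,0,0,0,0], dp=[[5,-13,38],[13,-27,75],[20,-41,113],[28,-55,151],[36,-68,189],[44,-82,227],[52,-95,265],[60,-108,303]], turn=[[-2,0,0],[-4,0,0],[-6,0,0],[-8,0,0],[-10,0,0],[-12,0,0],[-14,0,0],[-15.4,0,0]], force=25)

```text
time_s: 1.67
ee_pos: [0.4376, 0.4408, 0.1866]
ee_rot: [-0.001, 1.571, 0.002]
wrist_force: [0.8, 0.0, -0.8]
grip_width: 0.088
```

Emit:
move_arm(grip=[0,0,0,0,0,0], dp=[[9,-23,34],[18,-47,69],[27,-70,104],[36,-94,139],[46,-118,174],[46,-118,174]], turn=[[0,0,0],[0,0,0],[0,0,0],[0,0,0],[0,0,0],[0,0,0]])

```text
time_s: 2.17
ee_pos: [0.6162, 0.3154, 0.1391]
ee_rot: [0.003, 1.568, -0.012]
wrist_force: [-1.1, -1.9, 0.0]
grip_width: 0.0884
```

```bash
cat >> h.py <<'E'
def near(x,y,r,zlo,zhi,name,pad=.015,save=True):
    s=env.state(); p,d=viewer.get_image("wrist")
    if save: cv2.imwrite(f"pics/{name}.png",p)
    P,u=cloud("wrist",d,wristT(s))
    Q=P[(np.hypot(P[:,0]-x,P[:,1]-y)<r+pad)&(P[:,2]>zlo)&(P[:,2]<zhi)]
    print(name,"t",round(s["time_s"],2),"tcp",s["ee_pos"].round(4),"n",len(Q),"zmax",Q[:,2].max().round(3) if len(Q) else None)
    if len(Q)>5: print(" fit",circ(Q[:,:2],r,(x,y)),"mid",((Q.max(0)+Q.min(0))/2).round(4),"span",(Q.max(0)-Q.min(0)).round(3))
    return P,u
E
python3 - <<'E'
from h import *
near(.612,.323,.010,.012,.053,"w1")
E
```

```text
w1 t 2.17 tcp [0.6162 0.3154 0.1391] n 230 zmax 0.053
 fit (array([0.61151182, 0.32161755]), np.float64(0.00015110892357642503)) mid [0.6075 0.322  0.0325] span [0.013 0.019 0.041]
```

View pics/w1.png

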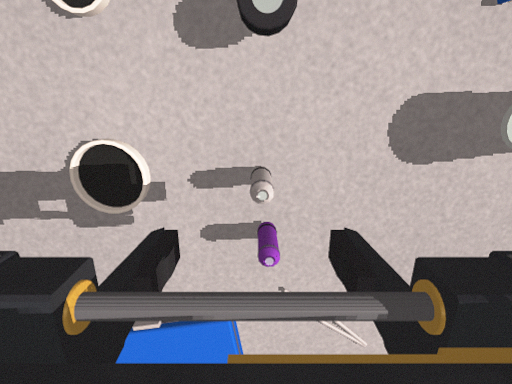

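The wrist picture shows the bright steel objective at (262,185), and the purple look-alike at (268,245) is clear of both fingers. I'll let the arm settle and start down.

Emit:
move_arm(grip=[0,0,0], dp=[[20,0,0],[40,0,0],[40,0,0]], turn=[[0,0,0],[0,0,0],[0,0,0]])

```text
time_s: 2.47
ee_pos: [0.6066, 0.3243, 0.0971]
ee_rot: [-0.003, 1.577, -0.0]
wrist_force: [-1.6, 0.5, -1.2]
grip_width: 0.0882
```

Emit:
move_arm(grip=[0,0,0,0,0,0], dp=[[15,0,0],[30,0,0],[45,0,0],[60,0,0],[72,0,0],[72,0,0]], turn=[[0,0,0],[0,0,0],[0,0,0],[0,0,0],[0,0,0],[0,0,0]])

```text
time_s: 2.97
ee_pos: [0.608, 0.3231, 0.0252]
ee_rot: [-0.002, 1.575, -0.002]
wrist_force: [-0.9, -1.5, -0.2]
grip_width: 0.0883
```

```bash
python3 - <<'E'
from h import *
near(.612,.323,.010,.012,.053,"w2",save=False)
E
```

```text
w2 t 2.97 tcp [0.608  0.3231 0.0252] n 1324 zmax 0.053
 fit (array([0.61119056, 0.32157047]), np.float64(0.00019110797942874843)) mid [0.6056 0.3218 0.0325] span [0.011 0.02  0.041]
```

Emit:
move_arm(grip=[0,0,120,160,190,230,255,255], dp=[[0,-1.5,3.5],[0,-1.5,3.5],[0,-1.5,3.5],[0,-1.5,3.5],[0,-1.5,3.5],[0,-1.5,3.5],[0,-1.5,3.5],[0,-1.5,3.5]], turn=[[0,0,0],[0,0,0],[0,0,0],[0,0,0],[0,0,0],[0,0,0],[0,0,0],[0,0,0]], force=20)

```text
time_s: 3.68
ee_pos: [0.6135, 0.3226, 0.0288]
ee_rot: [-0.0, 1.571, 0.0]
wrist_force: [0.3, 0.2, -0.4]
grip_width: 0.0502
```

Emit:
move_arm(grip=[255,255,255,255,255,255,255,255], dp=[[0,0,0],[0,0,0],[0,0,0],[0,0,0],[0,0,0],[0,0,0],[0,0,0],[0,0,0]], turn=[[0,0,0],[0,0,0],[0,0,0],[0,0,0],[0,0,0],[0,0,0],[0,0,0],[0,0,0]])

```text
time_s: 4.35
ee_pos: [0.6135, 0.3225, 0.0287]
ee_rot: [-0.0, 1.571, -0.0]
wrist_force: [0.6, -0.4, -0.6]
grip_width: 0.0196
```

Emit:
move_arm(grip=[255,255,255,255,255,255,255,255], dp=[[-10,0,0],[-28,0,0],[-48,0,0],[-68,-5,-2],[-80,-20,-8],[-85,-45,-18],[-85,-75,-29],[-85,-108,-42]], turn=[[0,0,0],[0,0,0],[0,0,0],[0,0,0],[0,0,0],[0,0,0],[0,0,0],[0,0,0]])

```text
time_s: 5.02
ee_pos: [0.5717, 0.2149, 0.1152]
ee_rot: [-0.0, 1.568, 0.003]
wrist_force: [0.7, -0.4, -1.0]
grip_width: 0.0194
```

Emit:
move_arm(grip=[255,255,255,255,255,255,255,255], dp=[[0,-35,-14],[0,-70,-27],[0,-105,-41],[0,-140,-55],[0,-175,-69],[0,-210,-82],[0,-245,-96],[0,-280,-110]], turn=[[0,0,0],[0,0,0],[0,0,0],[0,0,0],[0,0,0],[0,0,0],[0,0,0],[0,0,0]])

```text
time_s: 5.68
ee_pos: [0.4611, -0.0669, 0.1146]
ee_rot: [-0.0, 1.569, 0.0]
wrist_force: [0.4, -0.7, -1.7]
grip_width: 0.0194
```

Emit:
move_arm(grip=[255,255,255,255,255,255], dp=[[0,-25,-9],[0,-50,-19],[10,-68,-26],[20,-73,-28.5],[25,-73,-28.5],[25,-73,-28.5]], turn=[[0,0,0],[0,0,0],[0,0,0],[0,0,0],[0,0,0],[0,0,0]])

```text
time_s: 6.18
ee_pos: [0.4328, -0.1374, 0.0879]
ee_rot: [0.0, 1.572, 0.001]
wrist_force: [-0.2, 1.6, -0.2]
grip_width: 0.0197
```

```bash
python3 - <<'E'
from h import *
near(.431,-.1385,.020,.008,.016,"w3",pad=.008)
near(.431,-.1385,.010,.068,.110,"o3",pad=.01,save=False)
E
```

```text
w3 t 6.18 tcp [ 0.4328 -0.1374  0.0879] n 689 zmax 0.015
 fit (array([ 0.43021883, -0.14055892]), np.float64(0.001059524707166061)) mid [ 0.4294 -0.1406  0.0116] span [0.041 0.043 0.007]
o3 t 6.23 tcp [ 0.4334 -0.1369  0.0884] n 2268 zmax 0.11
 fit (array([ 0.43024249, -0.13752515]), np.float64(0.0011567775278040976)) mid [ 0.4311 -0.1382  0.089 ] span [0.022 0.037 0.042]
```

View pics/w3.png

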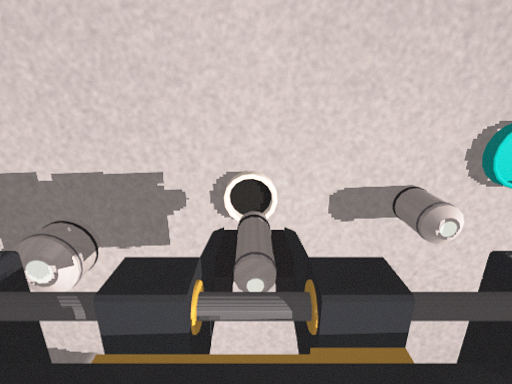

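The slim objective hangs upright above the cup at (250,195). A 2 mm shift in y centres it.

Emit:
move_arm(grip=[255,255,255,255,255,255,255,255], dp=[[12,-2,0],[25,-2,0],[38,-2,0],[47,-2,0],[52,-2,0],[54.5,-2,0],[55.7,-2,0],[55.7,-2,0]], turn=[[0,0,0],[0,0,0],[0,0,0],[0,0,0],[0,0,0],[0,0,0],[0,0,0],[0,0,0]])

```text
time_s: 6.95
ee_pos: [0.4334, -0.1403, 0.0332]
ee_rot: [-0.0, 1.57, 0.0]
wrist_force: [0.8, 1.1, -0.5]
grip_width: 0.0195
```

Emit:
move_arm(grip=[255,255,170,170,170,170], dp=[[0,0,0],[0.3,0,0],[0.3,0,0],[0.3,0,0],[0.3,0,0],[0.3,0,0]], turn=[[0,0,0],[0,0,0],[0,0,0],[0,0,0],[0,0,0],[0,0,0]])

```text
time_s: 7.45
ee_pos: [0.4332, -0.1405, 0.0328]
ee_rot: [0.0, 1.57, -0.0]
wrist_force: [0.1, 0.4, -0.8]
grip_width: 0.0291
```

Emit:
move_arm(grip=[150,120,60,0,0,0,0,0], dp=[[0,0,0],[-12,0,0],[-30,0,0],[-55,0,0],[-80,2,0],[-95,30,0],[-100,65,1],[-100,100,2]], turn=[[0,0,0],[0,0,0],[0,0,0],[0,0,0],[0,0,0],[0,0,0],[0,0,0],[0,0,0]])

```text
time_s: 8.12
ee_pos: [0.4361, -0.04, 0.1344]
ee_rot: [0.002, 1.567, -0.002]
wrist_force: [0.5, 0.6, 0.2]
grip_width: 0.0806
```

Emit:
move_arm(grip=[0,0,0,0,0], dp=[[0,25,1],[10,36,1],[25,36,1],[30,36,1],[30,36,1]], turn=[[0,0,0],[0,0,0],[0,0,0],[0,0,0],[0,0,0]])

```text
time_s: 8.53
ee_pos: [0.435, -0.0046, 0.1018]
ee_rot: [-0.0, 1.573, -0.0]
wrist_force: [0.2, -0.3, -0.8]
grip_width: 0.0884
```

```bash
python3 - <<'E'
from h import *
p,d=viewer.get_image("top");cv2.imwrite("pics/top1.png",cv2.resize(p[180:300,150:400],None,fx=3,fy=3))
P,_=cloud("top",d)
Q=P[(np.hypot(P[:,0]-.43,P[:,1]+.14)<.018)&(P[:,2]>.016)]
print(Q[:,2].max(),circ(Q[:,:2],.01,(.43,-.14)),(Q.max(0)+Q.min(0))/2,np.ptp(Q,0))
near(.436,-.004,.015,.012,.046,"w4",save=False)
E
```

```text
0.07143509729908337 (array([ 0.43062821, -0.13942373]), np.float64(0.0014964879436749103)) [ 0.42993997 -0.13876142  0.04438282] [0.01911738 0.01967914 0.05410455]
w4 t 8.58 tcp [ 0.4355 -0.0049  0.1024] n 426 zmax 0.046
 fit (array([ 0.4364352 , -0.00634722]), np.float64(0.00014747348085754602)) mid [ 0.4285 -0.0064  0.029 ] span [0.016 0.03  0.034]
```

View pics/top1.png

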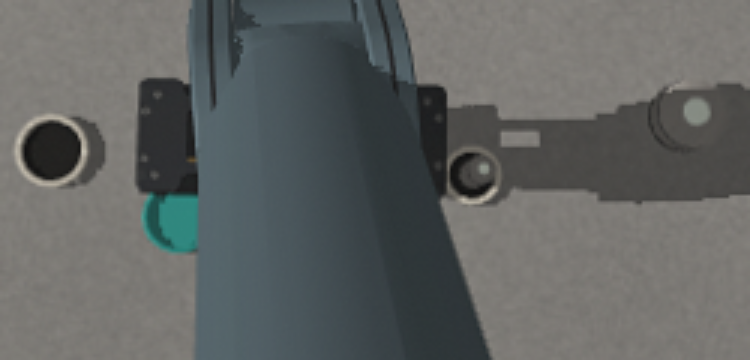

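The slim objective stands upright in its cup at crop (475,172). Next is the narrow one.

Emit:
move_arm(grip=[0,0,0,60,90,120,150,200], dp=[[20,-1.5,1],[40,-1.5,1],[58,-1.5,1],[70,-1.5,1],[76,-1.5,1],[78,-1.5,1],[78,-1.5,1],[78,-1.5,1]], turn=[[0,0,0],[0,0,0],[0,0,0],[0,0,0],[0,0,0],[0,0,0],[0,0,0],[0,0,0]])

```text
time_s: 9.3
ee_pos: [0.4377, -0.0061, 0.0254]
ee_rot: [0.0, 1.57, -0.0]
wrist_force: [0.4, 0.3, 1.2]
grip_width: 0.0569
```

Emit:
move_arm(grip=[255,255,255,255,255,255,255,255], dp=[[0,0,0],[0,0,0],[0,0,0],[0,0,0],[0,0,0],[0,0,0],[0,0,0],[0,0,0]], turn=[[0,0,0],[0,0,0],[0,0,0],[0,0,0],[0,0,0],[0,0,0],[0,0,0],[0,0,0]], force=30)

```text
time_s: 9.97
ee_pos: [0.4373, -0.0059, 0.025]
ee_rot: [0.0, 1.57, -0.0]
wrist_force: [-0.8, -0.1, 5.7]
grip_width: 0.029
```

Emit:
move_arm(grip=[255,255,255,255,255,255,255,255], dp=[[-3,0,0],[-10,0,0],[-25,0,0],[-45,0,0],[-60,5,0],[-65,22,1],[-65,50,2],[-65,82,3]], turn=[[0,0,0],[0,0,0],[0,0,0],[0,0,0],[0,0,0],[0,0,0],[0,0,0],[0,0,0]])

```text
time_s: 10.63
ee_pos: [0.4404, 0.0756, 0.0907]
ee_rot: [0.002, 1.569, -0.003]
wrist_force: [0.8, 1.1, -0.6]
grip_width: 0.0294
```

Emit:
move_arm(grip=[255,255,255,255,255,255], dp=[[0,33,1],[0,64,2],[0,88,2],[5,96,2],[5,96,2],[5,96,2]], turn=[[0,0,0],[0,0,0],[0,0,0],[0,0,0],[0,0,0],[0,0,0]])

```text
time_s: 11.13
ee_pos: [0.4415, 0.1709, 0.0844]
ee_rot: [-0.001, 1.572, -0.001]
wrist_force: [-0.1, 0.3, -1.1]
grip_width: 0.0291
```

```bash
python3 - <<'E'
from h import *
near(.442,.1727,.025,.008,.016,"w5",pad=.008)
s=env.state();print(s["wrist_force"],s["grip_width"])
near(.442,.1727,.015,.066,.100,"o5",pad=.003,save=False)
E
```

```text
w5 t 11.13 tcp [0.4415 0.1709 0.0844] n 800 zmax 0.015
 fit (array([0.44062513, 0.17111665]), np.float64(0.001055617003700101)) mid [0.437  0.1712 0.0118] span [0.045 0.053 0.007]
[-0.23774184  0.20112277 -1.87940133] 0.029302987064074016
o5 t 11.18 tcp [0.4417 0.1701 0.0845] n 1388 zmax 0.1
 fit (array([0.44056829, 0.17060588]), np.float64(0.0003615574297707808)) mid [0.432  0.1718 0.083 ] span [0.014 0.033 0.034]
```

View pics/w5.png

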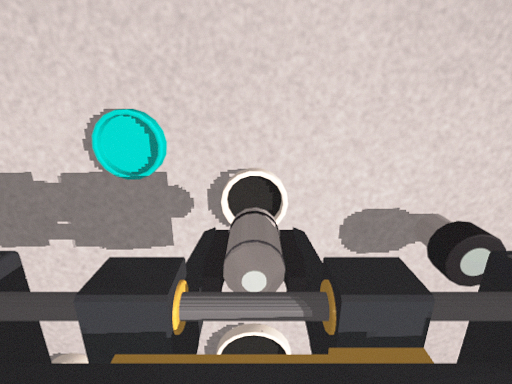

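The narrow objective is centred over its white cup at (254,200). I'm lowering it.

Emit:
move_arm(grip=[255,255,255,255,255,255,255,255], dp=[[12,0.5,0],[25,0.5,0],[38,0.5,0],[47,0.5,0],[52,0.5,0],[54.5,0.5,0],[55.7,0.5,0],[55.7,0.5,0]], turn=[[0,0,0],[0,0,0],[0,0,0],[0,0,0],[0,0,0],[0,0,0],[0,0,0],[0,0,0]])

```text
time_s: 11.9
ee_pos: [0.4423, 0.1722, 0.0293]
ee_rot: [0.0, 1.571, -0.001]
wrist_force: [-0.5, 0.1, -1.9]
grip_width: 0.0289
```

Emit:
move_arm(grip=[255,255,145,145,145,145], dp=[[0,0,0],[0.3,0,0],[0.3,0,0],[0.3,0,0],[0.3,0,0],[0.3,0,0]], turn=[[0,0,0],[0,0,0],[0,0,0],[0,0,0],[0,0,0],[0,0,0]])

```text
time_s: 12.4
ee_pos: [0.4422, 0.1727, 0.0288]
ee_rot: [-0.0, 1.57, 0.0]
wrist_force: [-0.6, 0.7, 0.3]
grip_width: 0.0384
```

Emit:
move_arm(grip=[140,110,50,0,0,0,0,0], dp=[[0,0,0],[-12,0,0],[-30,0,0],[-55,0,0],[-80,-2,1],[-95,-25,14],[-100,-58,33],[-100,-91,51]], turn=[[0,0,0],[0,0,0],[0,0,0],[0,0,0],[0,0,0],[0,0,0],[0,0,0],[0,0,0]])

```text
time_s: 13.07
ee_pos: [0.4947, 0.0817, 0.1307]
ee_rot: [-0.001, 1.567, 0.003]
wrist_force: [0.6, -0.2, 0.5]
grip_width: 0.0845
```

Emit:
move_arm(grip=[0,0,0,0,0,0,0,0], dp=[[0,-35,20],[0,-70,40],[0,-105,59],[0,-140,79],[0,-175,99],[0,-208,117],[5,-233,132],[20,-242,137]], turn=[[0,0,0],[0,0,0],[0,0,0],[0,0,0],[0,0,0],[0,0,0],[0,0,0],[0,0,0]])

```text
time_s: 13.73
ee_pos: [0.6329, -0.167, 0.1106]
ee_rot: [0.001, 1.565, -0.007]
wrist_force: [-0.8, -0.6, 1.3]
grip_width: 0.0879
```

Emit:
move_arm(grip=[0,0,0], dp=[[10,0,0],[10,0,0],[10,0,0]], turn=[[0,0,0],[0,0,0],[0,0,0]])

```text
time_s: 13.98
ee_pos: [0.629, -0.1585, 0.0978]
ee_rot: [0.0, 1.573, 0.002]
wrist_force: [0.0, -0.6, 1.3]
grip_width: 0.0883
```

```bash
python3 - <<'E'
from h import *
near(.630,-.161,.020,.012,.039,"w6")
p,d=viewer.get_image("top");cv2.imwrite("pics/top2.png",p)
P,_=cloud("top",d)
Q=P[(np.hypot(P[:,0]-.441,P[:,1]-.172)<.023)&(P[:,2]>.016)]
print(len(Q),Q[:,2].max(),(Q.max(0)+Q.min(0))/2,np.ptp(Q,0))
E
```

```text
w6 t 13.98 tcp [ 0.629  -0.1585  0.0978] n 411 zmax 0.039
 fit (array([ 0.63042626, -0.16302531]), np.float64(0.00014731484307441492)) mid [ 0.6194 -0.1634  0.0255] span [0.019 0.04  0.027]
184 0.062327969774680025 [0.44379421 0.17414385 0.03921406] [0.03687578 0.02694256 0.04622781]
```

View pics/top2.png

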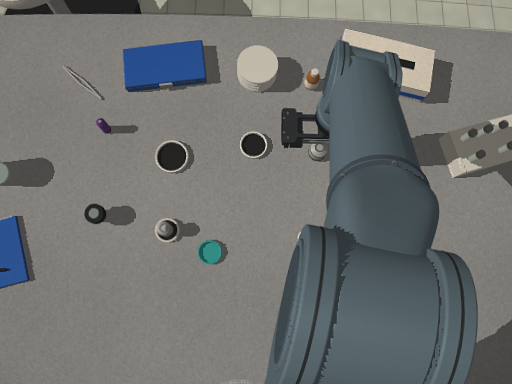

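The narrow objective stands in its stand at top (167,229). Now the wide one.

Emit:
move_arm(grip=[0,0,0,0,50,90,120,200], dp=[[20,-2,1],[40,-2,1],[58,-2,1],[70,-2,1],[76,-2,1],[77,-2,1],[77,-2,1],[77,-2,1]], turn=[[0,0,0],[0,0,0],[0,0,0],[0,0,0],[0,0,0],[0,0,0],[0,0,0],[0,0,0]])

```text
time_s: 14.75
ee_pos: [0.6319, -0.1625, 0.0229]
ee_rot: [-0.0, 1.569, -0.0]
wrist_force: [0.2, -0.3, 0.0]
grip_width: 0.0634
```

Emit:
move_arm(grip=[255,255,255,255,255,255,255,255], dp=[[0,0,0],[0,0,0],[0,0,0],[0,0,0],[0,0,0],[0,0,0],[0,0,0],[0,0,0]], turn=[[0,0,0],[0,0,0],[0,0,0],[0,0,0],[0,0,0],[0,0,0],[0,0,0],[0,0,0]], force=35)

```text
time_s: 15.42
ee_pos: [0.6314, -0.1626, 0.0222]
ee_rot: [-0.0, 1.57, -0.0]
wrist_force: [-0.7, 0.8, 5.6]
grip_width: 0.0391
```

Emit:
move_arm(grip=[255,255,255,255,255,255,255,255], dp=[[-3,0,0],[-10,0,0],[-25,0,0],[-45,0,0],[-60,5,0],[-65,22,2],[-65,47,4],[-65,75,6]], turn=[[0,0,0],[0,0,0],[0,0,0],[0,0,0],[0,0,0],[0,0,0],[0,0,0],[0,0,0]])

```text
time_s: 16.08
ee_pos: [0.6377, -0.088, 0.0887]
ee_rot: [0.001, 1.568, -0.003]
wrist_force: [-0.0, 0.7, -2.5]
grip_width: 0.0393
```

Emit:
move_arm(grip=[255,255,255,255,255,255], dp=[[0,28,2],[0,52,4],[0,68,6],[5,73,6],[5,73,6],[5,73,6]], turn=[[0,0,0],[0,0,0],[0,0,0],[0,0,0],[0,0,0],[0,0,0]])

```text
time_s: 16.58
ee_pos: [0.6427, -0.0156, 0.0818]
ee_rot: [-0.001, 1.571, -0.001]
wrist_force: [0.5, -0.6, -2.6]
grip_width: 0.0396
```

```bash
python3 - <<'E'
from h import *
near(.643,-.0142,.030,.008,.016,"w7",pad=.008)
near(.643,-.0142,.020,.066,.098,"o7",pad=.002,save=False)
E
```

```text
w7 t 16.58 tcp [ 0.6427 -0.0156  0.0818] n 890 zmax 0.015
 fit (array([ 0.64244811, -0.01611182]), np.float64(0.0010871995504694969)) mid [ 0.6351 -0.0159  0.0116] span [0.049 0.063 0.007]
o7 t 16.63 tcp [ 0.6428 -0.0166  0.0818] n 1053 zmax 0.098
 fit (array([ 0.64181095, -0.0157285 ]), np.float64(0.0003439716209658779)) mid [ 0.6366 -0.0113  0.0821] span [0.031 0.034 0.032]
```

View pics/w7.png

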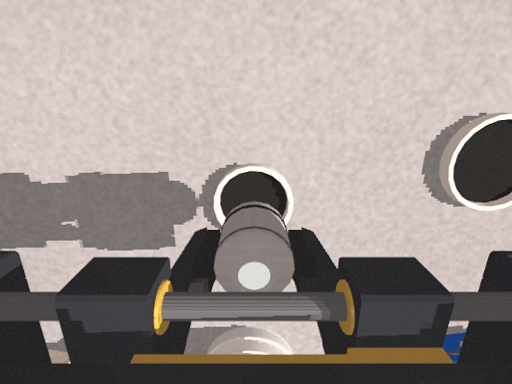

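The wide objective is centred over its cup at (254,200). Lowering it.

Emit:
move_arm(grip=[255,255,255,255,255,255,255,255], dp=[[12,0,0.5],[25,0,0.5],[38,0,0.5],[47,0,0.5],[52,0,0.5],[54.5,0,0.5],[55.7,0,0.5],[55.7,0,0.5]], turn=[[0,0,0],[0,0,0],[0,0,0],[0,0,0],[0,0,0],[0,0,0],[0,0,0],[0,0,0]])

```text
time_s: 17.35
ee_pos: [0.643, -0.0145, 0.0263]
ee_rot: [-0.0, 1.572, -0.0]
wrist_force: [-0.0, -0.1, 0.1]
grip_width: 0.0393
```

Emit:
move_arm(grip=[255,255,115,115,115,115], dp=[[0,0,0],[0.3,0,0],[0.3,0,0],[0.3,0,0],[0.3,0,0],[0.3,0,0]], turn=[[0,0,0],[0,0,0],[0,0,0],[0,0,0],[0,0,0],[0,0,0]])

```text
time_s: 17.85
ee_pos: [0.6439, -0.0144, 0.0257]
ee_rot: [-0.0, 1.57, 0.0]
wrist_force: [0.6, -0.3, -0.2]
grip_width: 0.0484
```

Emit:
move_arm(grip=[110,90,40,0,0,0,0,0], dp=[[0,0,0],[-12,0,0],[-30,0,0],[-55,0,0],[-80,-2,-1],[-95,-24,-14],[-100,-56,-33],[-100,-88,-51]], turn=[[0,0,0],[0,0,0],[0,0,0],[0,0,0],[0,0,0],[0,0,0],[0,0,0],[0,0,0]])

```text
time_s: 18.52
ee_pos: [0.5938, -0.1025, 0.1287]
ee_rot: [-0.002, 1.566, 0.002]
wrist_force: [0.2, -1.5, 0.2]
grip_width: 0.088
```

Emit:
move_arm(grip=[0,0,0,0,0,0,0,0], dp=[[0,-33,-19],[0,-67,-39],[0,-101,-59],[0,-135,-79],[0,-165,-96],[5,-187,-109],[15,-197,-115],[25,-197,-115]], turn=[[0,0,0],[0,0,0],[0,0,0],[0,0,0],[0,0,0],[0,0,0],[0,0,0],[0,0,0]])

```text
time_s: 19.18
ee_pos: [0.4762, -0.3025, 0.1009]
ee_rot: [0.002, 1.57, -0.005]
wrist_force: [0.2, -0.6, 0.3]
grip_width: 0.0879
```

Emit:
move_arm(grip=[0,0], dp=[[5,0,0],[5,0,0]], turn=[[0,0,0],[0,0,0]])

```text
time_s: 19.35
ee_pos: [0.4782, -0.2964, 0.0941]
ee_rot: [-0.0, 1.572, 0.005]
wrist_force: [-0.1, -0.3, 0.6]
grip_width: 0.0883
```

```bash
python3 - <<'E'
from h import *
near(.478,-.2995,.026,.012,.034,"w8")
p,d=viewer.get_image("top");cv2.imwrite("pics/top3.png",p)
P,_=cloud("top",d)
Q=P[(np.hypot(P[:,0]-.643,P[:,1]+.015)<.028)&(P[:,2]>.016)]
print(len(Q),Q[:,2].max(),(Q.max(0)+Q.min(0))/2,np.ptp(Q,0))
E
```

```text
w8 t 19.35 tcp [ 0.4782 -0.2964  0.0941] n 381 zmax 0.034
 fit (array([ 0.47803612, -0.30154843]), np.float64(0.00014956864343907555)) mid [ 0.4616 -0.3011  0.023 ] span [0.021 0.05  0.022]
302 0.05781845898517557 [ 0.64194231 -0.01232157  0.03694858] [0.04142223 0.03916467 0.04173977]
```

View pics/w8.png

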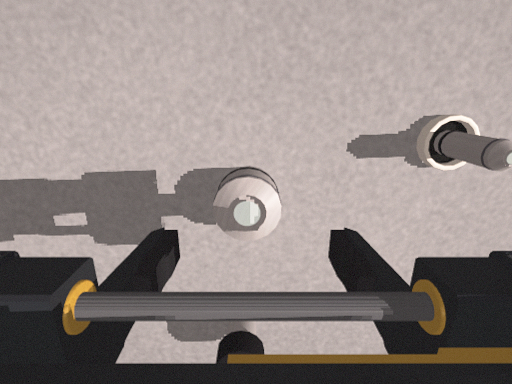

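The broad objective is at (247,205) between the open fingers, and eyepiece_b behind it at (240,345) is clear. Going down.

Emit:
move_arm(grip=[0,0,0,0,0,40,80,200], dp=[[18,-1.5,0.5],[36,-1.5,0.5],[54,-1.5,0.5],[66,-1.5,0.5],[73,-1.5,0.5],[75,-1.5,0.5],[75,-1.5,0.5],[75,-1.5,0.5]], turn=[[0,0,0],[0,0,0],[0,0,0],[0,0,0],[0,0,0],[0,0,0],[0,0,0],[0,0,0]])

```text
time_s: 20.12
ee_pos: [0.4787, -0.3011, 0.0214]
ee_rot: [-0.001, 1.57, -0.0]
wrist_force: [-0.1, -0.3, 0.6]
grip_width: 0.0702
```

Emit:
move_arm(grip=[255,255,255,255,255,255,255,255], dp=[[0,0,0],[0,0,0],[0,0,0],[0,0,0],[0,0,0],[0,0,0],[0,0,0],[0,0,0]], turn=[[0,0,0],[0,0,0],[0,0,0],[0,0,0],[0,0,0],[0,0,0],[0,0,0],[0,0,0]], force=40)

```text
time_s: 20.78
ee_pos: [0.4785, -0.3012, 0.0214]
ee_rot: [-0.0, 1.57, -0.0]
wrist_force: [-1.1, -0.2, 5.9]
grip_width: 0.051
```

Emit:
move_arm(grip=[255,255,255,255,255,255,255,255], dp=[[-3,0,0],[-10,0,0],[-25,0,0],[-45,0,0],[-65,5,1],[-80,22,6],[-90,50,14],[-90,80,22]], turn=[[0,0,0],[0,0,0],[0,0,0],[0,0,0],[0,0,0],[0,0,0],[0,0,0],[0,0,0]])

```text
time_s: 21.45
ee_pos: [0.501, -0.222, 0.1132]
ee_rot: [0.001, 1.567, -0.004]
wrist_force: [1.4, 0.1, -2.5]
grip_width: 0.0511
```

Emit:
move_arm(grip=[255,255,255,255,255,255,255,255], dp=[[0,33,9],[0,67,19],[0,101,28],[0,135,38],[0,169,48],[0,203,57],[0,237,67],[0,271,77]], turn=[[0,0,0],[0,0,0],[0,0,0],[0,0,0],[0,0,0],[0,0,0],[0,0,0],[0,0,0]])

```text
time_s: 22.12
ee_pos: [0.5767, 0.0517, 0.1108]
ee_rot: [-0.0, 1.572, -0.0]
wrist_force: [0.8, -0.5, -3.8]
grip_width: 0.0511
```

Emit:
move_arm(grip=[255,255,255,255,255,255,255,255], dp=[[0,33,9],[0,66,19],[0,95,27],[5,113,32],[15,121,34],[25,121,34],[30,121,34],[30,121,34]], turn=[[0,0,0],[0,0,0],[0,0,0],[0,0,0],[0,0,0],[0,0,0],[0,0,0],[0,0,0]])

```text
time_s: 22.78
ee_pos: [0.6094, 0.1673, 0.0783]
ee_rot: [-0.0, 1.575, -0.005]
wrist_force: [-1.1, 0.5, -3.0]
grip_width: 0.0511
```

```bash
python3 - <<'E'
from h import *
near(.611,.172,.036,.008,.016,"w9",pad=.008)
near(.611,.172,.026,.064,.094,"o9",pad=.002,save=False)
E
```

```text
w9 t 22.78 tcp [0.6094 0.1673 0.0783] n 1023 zmax 0.015
 fit (array([0.60984147, 0.17027416]), np.float64(0.0011276121764744323)) mid [0.6011 0.1702 0.0117] span [0.058 0.075 0.007]
o9 t 22.83 tcp [0.6101 0.1677 0.0793] n 1037 zmax 0.094
 fit (array([0.60992829, 0.16918141]), np.float64(0.0005070643217236735)) mid [0.6013 0.1781 0.079 ] span [0.036 0.041 0.03 ]
```

View pics/w9.png

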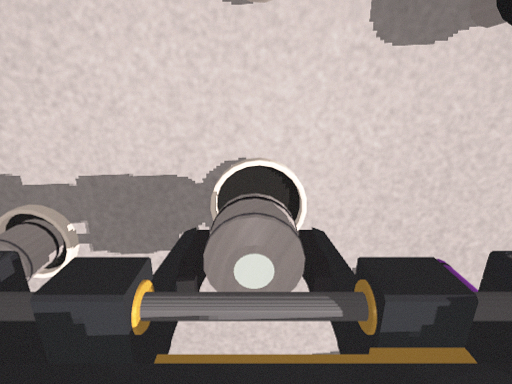

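The broad objective is over its cup at (258,195). Lowering it.

Emit:
move_arm(grip=[255,255,255,255,255,255,255,255], dp=[[12,0,0],[25,0,0],[38,0,0],[47,0,0],[52,0,0],[54.5,0,0],[55.7,0,0],[55.7,0,0]], turn=[[0,0,0],[0,0,0],[0,0,0],[0,0,0],[0,0,0],[0,0,0],[0,0,0],[0,0,0]])

```text
time_s: 23.55
ee_pos: [0.6105, 0.1709, 0.0254]
ee_rot: [-0.0, 1.572, -0.0]
wrist_force: [-1.2, -0.2, 0.5]
grip_width: 0.0516
```

Emit:
move_arm(grip=[255,255,80,80,80,80], dp=[[0,0,0],[0.3,0,0],[0.3,0,0],[0.3,0,0],[0.3,0,0],[0.3,0,0]], turn=[[0,0,0],[0,0,0],[0,0,0],[0,0,0],[0,0,0],[0,0,0]])

```text
time_s: 24.05
ee_pos: [0.6115, 0.1713, 0.0248]
ee_rot: [0.0, 1.57, 0.0]
wrist_force: [-0.1, -0.9, -0.1]
grip_width: 0.0605
```

Emit:
move_arm(grip=[75,50,20,0,0,0,0,0], dp=[[0,0,0],[-12,0,0],[-30,0,0],[-55,0,0],[-85,0,0],[-115,10,-10],[-140,30,-30],[-150,60,-50]], turn=[[0,0,0],[0,0,0],[0,0,0],[0,0,0],[0,0,0],[0,0,0],[0,0,0],[0,0,0]])

```text
time_s: 24.72
ee_pos: [0.5637, 0.229, 0.1796]
ee_rot: [0.005, 1.564, -0.004]
wrist_force: [1.4, 0.7, 0.2]
grip_width: 0.0882
```

Emit:
move_arm(grip=[0,0,0,0,0,0,0,0], dp=[[0,33,-15],[0,66,-30],[0,100,-50],[0,133,-70],[0,166,-90],[0,200,-115],[0,230,-140],[0,260,-160]], turn=[[0,0,0],[0,0,0],[0,0,0],[0,0,0],[0,0,0],[0,0,0],[0,0,0],[0,0,0]])

```text
time_s: 25.38
ee_pos: [0.3987, 0.493, 0.1758]
ee_rot: [-0.0, 1.571, 0.002]
wrist_force: [-0.6, 0.1, -1.2]
grip_width: 0.0884
```

```bash
python3 - <<'E'
from h import *
ob=dict(slim=(.431,-.139,.010,.060,.016),narrow=(.441,.172,.015,.052,.021),wide=(.643,-.015,.02,.045,.026),broad=(.61,.171,.026,.040,.032))
for n in("top","scene"):
    p,d=viewer.get_image(n);cv2.imwrite(f"pics/{n}9.png",p);P,_=cloud(n,d)
    for k,(x,y,r,h,R_) in ob.items():
        Q=P[(np.hypot(P[:,0]-x,P[:,1]-y)<R_)&(P[:,2]>.018)]
        S=Q[Q[:,2]<h-.003]
        if len(S): print(n,k,len(Q),"zmax",Q[:,2].max().round(4),circ(S[:,:2],r,(x,y)))
    P0,_=cloud(n,np.load(f"pics/{n}0.npy"))
    for c in[(.472,.318),(.62,-.304)]:
        print([np.median(A[(np.hypot(A[:,0]-c[0],A[:,1]-c[1])<.04)&(A[:,2]>.045)],0).round(4).tolist() for A in(P0,P)])
cv2.imwrite("pics/fin.png",np.vstack([cv2.imread("pics/top9.png")[90:290],cv2.imread("pics/scene9.png")[100:300]]))
E
```

```text
top slim 97 zmax 0.0696 (array([ 0.430576  , -0.13915009]), np.float64(0.00015902675254586898))
top narrow 176 zmax 0.0621 (array([0.44040184, 0.17570748]), np.float64(0.00023791807906232369))
top wide 294 zmax 0.0549 (array([ 0.64250278, -0.01232375]), np.float64(0.00036296992823329176))
top broad 458 zmax 0.0521 (array([0.61013025, 0.17401763]), np.float64(0.0003032226636738161))
[[0.4683, 0.3259, 0.0543], [0.4679, 0.3253, 0.0543]]
[[0.6175, -0.3043, 0.0539], [0.6174, -0.3043, 0.0537]]
scene slim 155 zmax 0.0687 (array([ 0.43197788, -0.13895312]), np.float64(0.0004246096702657))
scene narrow 233 zmax 0.0616 (array([0.44215907, 0.17437166]), np.float64(0.0005415729533491519))
scene wide 397 zmax 0.0536 (array([ 0.64307096, -0.01282935]), np.float64(0.00031863009825962296))
scene broad 557 zmax 0.0502 (array([0.61120284, 0.17278188]), np.float64(0.00039822743821474674))
[[0.4732, 0.3244, 0.0527], [0.473, 0.3244, 0.0526]]
[[0.6218, -0.3054, 0.0522], [0.6218, -0.3055, 0.0522]]
```

View pics/fin.png

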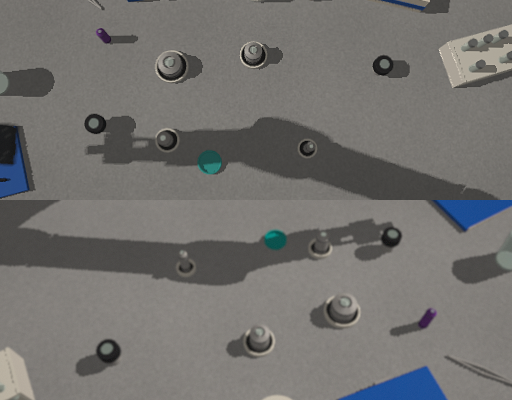

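All four objectives stand in their own stands and the eyepieces have not moved. Handing in.

```bash
python3 -c "
from workcell import env
print(env.finish_job())"
```

```text
the job is handed in; nothing more can be done
None
```

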